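# Turn the canister trolley's wheel to bring its valve to the top

### The arm

A 6-joint arm with a two-finger parallel gripper is mounted at the origin on the work surface. World frame = base frame: x ahead of the robot, y to its left, z up, the work surface at z = 0. Lengths are in mm, angles in rad, forces in N, time in s.
With the tool pointing down it reaches from about 350 to 875 mm from the base axis. Payload 4.2 kg.
Tool frame: the origin (TCP) lies at the very end of the fingers, on their centre line; the grasp point (between the pads) lies 19 mm behind it (arm.grip_point_offset is the distance from the TCP to the grasp point, in mm); z points along the fingers, y is the direction in which the jaws open and shut (so a half turn about z gives the same grasp; the last joint's range is limited). The gripper opens to 85 mm and grips with 20 to 120 N. Pads are 22 mm wide; open, the fingers measure 114 mm over their backs; the gripper's body (76 mm by 85 mm) begins 54 mm behind the grasp point. The pads swing forward as they close: fully open they stand 13 mm farther back than shut.
Start: joints at [0.259, 0.385, 0.008, 0, -1.194, -0.259], TCP at [624.979, 0.025, 231.312] pointing down, gripper open.
Joint ranges: [-3.14, 3.14], [-1.21, 2.06], [-1.07, 1.41], [-3.16, 2.05], [-2.99, -0.16], [-3.1, 3.1]. Speed limits (rad/s): [2.79, 2.79, 3.14, 3.14, 3.14, 3.14].

### API

Orientations are given as a unit quaternion [x, y, z, w].
In Python, from bench import arm gives the robot as it stands.
- The arm moves only by the tool drive_tool, never from a script. Its argument "steps" is a list of rows, each a list of 5 numbers: the shift along the tool's x, y, z in m, then the turn about the tool's z in degrees, then the finger opening in m, from 0 to 0.0854. A call has 1 to 20 rows; each row shifts and turns the commanded pose from where the row before left it, along the tool's axes as they then stand; what a row does not reach is not made up. A row lasts 1/10 s, in which the tool goes at most 50 mm and 8.59 degrees, less where a joint would pass 70% of its speed; a pose out of reach is approached as far as the arm can. A call is refused whole if a number of a shift passes 0.05 or a number of a turn 8.59, either way. A call with a gripper value outside its range is refused whole. The fingers move at their own pace and stop on an object; the grip force is fixed at half the most. Time passes only in rows, so rows that do not move let the fingers close. It gives the time, the measured TCP pose, the force and the opening at its end, in the units of the state.
- arm.read_state(): the state, without advancing time (a new reading comes with each control period).
- arm.get_image(name): name is "scene" or "side" or "wrist"; returns (picture, depth): 480x640x3 uint8, blue, green, red; 480x640 float32, mm along the optical axis (not along the pixel's ray), 0 where there is no reading.
- arm.camera_params(name): a dict with "K" (3x3 intrinsics, pixels), "dist" ([k1, k2, p1, p2, k3] as OpenCV has them; the pictures are not rectified), "world_to_cam" (4x4, takes a point from world to camera coordinates); the wrist camera has in their place "mount" (4x4, takes a point from camera to tool coordinates, whose origin is the TCP and whose axes are the flange's). Camera axes: x right, y up, looking along -z (the intrinsics and any distortion apply to the point x, -y, -z); pixel columns grow to the right and rows downward; lengths in mm; the calibration is good to about 2 mm. A picture is of the moment at which its call begins: read the wrist's pose just before it. camera_params takes no time and is no camera call.
- arm.job_done(): hands the job in, once; it reports no verdict.
The state is a dict: "clock": time; "joints": joint angles; "joint_vel": joint speeds; "joint_efforts": joint torques, N m; "position": TCP position; "ee_rot": TCP orientation; "contact_force": force on the tool from outside, world axes, zero at the start; "wrist_torque": the same for the moment, N m; "gripper_width": finger opening in mm.
Only numpy, scipy, OpenCV 4.12 (cv2) and the standard library are available. Lean on these libraries where they do the work, as an engineer would, in place of code of your own. Each camera call takes 0.05 s, during which the arm holds its last target.

### The job

The canister trolley's spare wheel sits on its leaning stand, ready for pumping up. Push its spokes round with your fingertips until the valve stem is at the very top of the wheel, in line above the axle, and leave it standing still there. Push on the spokes, not on the tyre or the valve stem, and leave the other things on the counter where they are.

Things in the scene. Friction and masses are not known exactly. Their poses are not given: they have to be found in the camera images.
- stand: Fixed stand: steel base 240 x 180 x 12 mm, grey post 22 x 40 mm behind the wheel (x = +57 mm, 105 mm high). Origin on the counter straight below the wheel's centre; z up, x level, from the wheel's front (robot side) to its back. The wheel leans back 45 degrees: in this frame the axle, front to back, is (cos 45, 0, -sin 45) and the top of the wheel lies along (sin 45, 0, cos 45) from its centre.
- hub (a point): Wheel's centre, 150 mm above the stand's origin, in its mid-plane; axes turn with it: x along the axle to the back, z to the valve stem. Hub 52 mm diameter, 34 thick (axle end 6 more in front). Five straight spokes, 14 mm wide, 12 thick, centred on the mid-plane, from hub to rim (inner radius 108 mm), at 36, 108, 180, 252, 324 degrees from the stem. Open between spokes, 45 mm free behind.
- wheel (a joint): Wheel angle (rad), no stops either way: 0 (or a multiple of 2 pi) with the valve stem at the very top, growing clockwise seen from the robot side (the top goes to the stand's -y, the robot's right). The wheel turns stiffly (about 0.15 N m: 2 to 3 N on a spoke 65 mm from the axle), is balanced and stops where it is left.
- tyre: Black rubber tyre, 300 mm outer diameter, 34 mm thick along the axle, inner radius 116 mm. Origin at the wheel's centre; turns with the wheel.
- valve: Straight valve stem, black with a brass cap, 9 to 10 mm diameter, on the inside of the rim, reaching from the rim in towards the hub to 87 mm from the wheel's centre. Origin at the wheel's centre, z towards the stem; turns with the wheel.
- valve_tip (a point): Inner end (brass) of the valve stem, 87 mm from the wheel's centre, in the wheel's mid-plane.
- spray_bottle: White conical spray bottle with grey head, 82 mm diameter, 182 mm high, origin under its centre. To be left alone.
- reagent_bottle: Brown glass bottle, 66 mm diameter, 150 mm high, origin under its centre. To be left alone.
- wrench: Steel wrench 180 mm long lying on the counter. To be left alone.
- nut_cup: Grey plastic cup, 70 mm diameter, 50 mm high, origin under its centre. To be left alone.

How it is judged (in metres and radians):
At the end, for the whole second after the job is handed in: The valve stem is at the top of the wheel, its inner end within 10.5 mm (about 7 degrees of turn) of the line from the axle to the wheel's top, to either side, and the wheel stands still (under 0.05 rad/s) (y of valve_tip in the frame of stand between -0.0105 and 0.0105 m and height (world z) of valve_tip above 0.19 m and velocity of joint wheel between -0.05 and 0.05 rad/s); the robot touches nothing.
It fails at once if the tyre is pushed (over 3 N) (contact force between any of the fingers, the arm and tyre above 3 N).
It fails at once if the valve stem is pushed (over 1.5 N) (contact force between any of the fingers, the arm and valve above 1.5 N).
It fails at once if a thing beside the stand is moved or lifted (over 20 mm) (distance of any of spray_bottle, reagent_bottle, wrench, nut_cup from where it was at the start of the episode above 0.02 m).
It fails at once if a bottle or the cup is tipped over (angle between any of spray_bottle, reagent_bottle, nut_cup's own z axis and vertical above 0.5 rad).
It also fails if it takes over 58 s, if anything falls off the work surface, if the arm or the gripper's body presses on something with over 40 N, if the wrist force passes 120 N, or if a joint passes its speed limit or range.

## Working session

There is one attempt and no reset: what is moved stays moved. The work goes in short steps, Python scripts to look and compute and a tool call to move; the robot and the scene stay as the last step left them, time stands still between calls to the robot, and variables do not carry over. Pictures are saved under pics/ and viewed, and the job is handed in when it is done.

Besides the shell and the picture viewer there is one more tool, called after ">>>" as name(argument=value, ...) on one line, values as JSON. drive_tool: Moves the arm, as the interface text tells. Its arguments: {"type":"object","properties":{"steps":{"type":"array"}},"required":["steps"]}

```bash
mkdir -p pics; ls
python3 - <<'E'
from bench import arm
import cv2,numpy as np
s=arm.read_state();print(s)
for n in ("scene","side","wrist"):
    p,d=arm.get_image(n);cv2.imwrite(f"pics/{n}0.png",p);np.save(f"pics/{n}0.npy",d)
    print(n,arm.camera_params(n))
E
```

```text
pics
{'clock': 0.0, 'joints': array([ 2.58591669e-01,  3.85538735e-01,  6.63204677e-03, -5.12239800e-04,
       -1.19400745e+00, -2.58591206e-01]), 'joint_vel': array([-0.00054793,  0.0001931 , -0.00014416,  0.00087489, -0.00054932,
       -0.00026915]), 'joint_efforts': array([-9.55001960e-04, -3.92286408e+01,  1.88399577e+01,  4.18616563e+00,
       -4.72148502e-03,  8.27910434e-07]), 'position': array([6.24412963e+02, 1.68228348e-02, 2.30232817e+02]), 'ee_rot': array([-0.70703971,  0.70717301,  0.00073817, -0.00079565]), 'contact_force': array([ 0.36306302, -0.69509019, -0.66087034]), 'wrist_torque': array([-0.08217886,  0.03067183,  0.00843557]), 'gripper_width': 85.55936837694377}
scene {'K': array([[441.84239587,   0.        , 316.08204317],
       [  0.        , 441.84239587, 233.95943622],
       [  0.        ,   0.        ,   1.        ]]), 'dist': array([0.00305416, 0.        , 0.        , 0.        , 0.        ]), 'world_to_cam': array([[ 1.33046025e-01,  9.91106451e-01, -2.59944047e-03,
        -1.00479552e+02],
       [-6.93684829e-01,  9.49927998e-02,  7.13987203e-01,
 
[... 697 characters left out ...]
 -1.04120166e+03],
       [ 0.00000000e+00,  0.00000000e+00,  0.00000000e+00,
         1.00000000e+00]])}
wrist {'K': array([[373.23583083,   0.        , 311.81328468],
       [  0.        , 373.23583083, 247.93047777],
       [  0.        ,   0.        ,   1.        ]]), 'dist': array([0.00476519, 0.        , 0.        , 0.        , 0.        ]), 'mount': array([[ 1.17535847e-03,  9.51574800e-01,  3.07415058e-01,
         7.99150282e+01],
       [ 9.99999161e-01, -1.28578993e-03,  1.56686577e-04,
         1.17350721e-01],
       [ 5.44370184e-04,  3.07414616e-01, -9.51575513e-01,
        -1.43379060e+02],
       [ 0.00000000e+00,  0.00000000e+00,  0.00000000e+00,
         1.00000000e+00]])}
```

View pics/scene0.png

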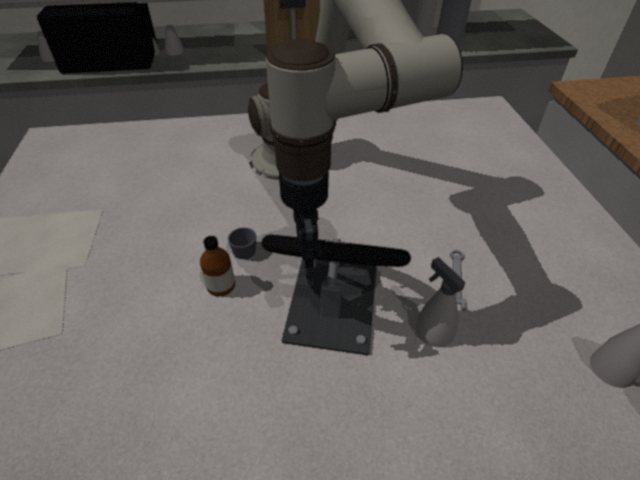

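View pics/side0.png

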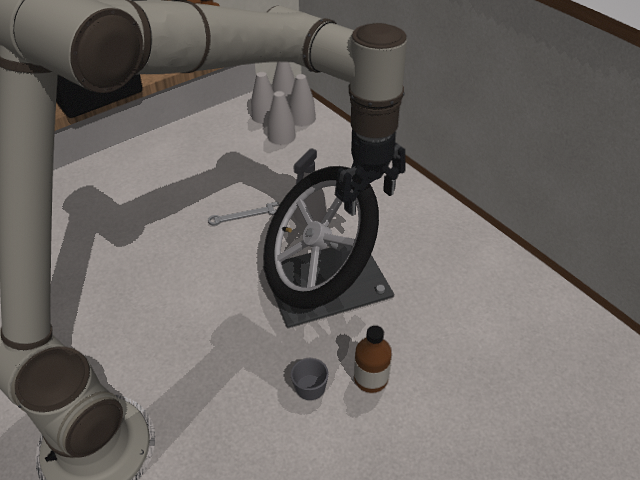

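View pics/wrist0.png

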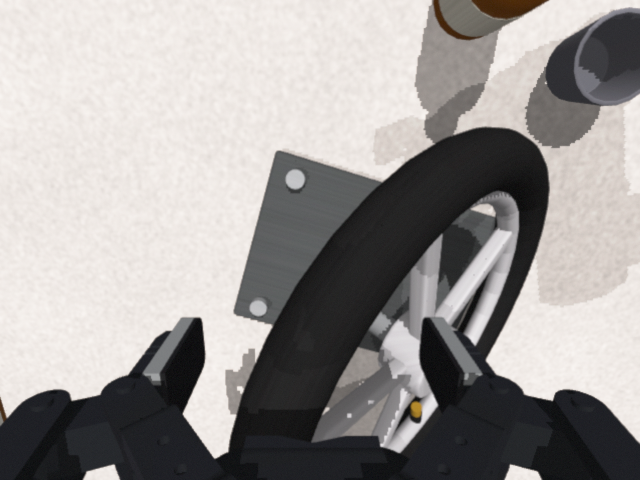

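The scene view shows the wheel from behind. In the side view the hub is near (315,233) and the brass valve tip near (287,229), left of the hub. The wrist view shows the valve cap at about (417,410). Next I'll measure the wheel from depth.

```bash
cat > h.py <<'E'
import numpy as np,cv2
from bench import arm
from scipy.spatial.transform import Rotation as R
def c2w(n,state=None):
    p=arm.camera_params(n)
    if n=="wrist":
        T=np.eye(4);T[:3,:3]=R.from_quat(state["ee_rot"]).as_matrix();T[:3,3]=state["position"]
        return T@p["mount"],p
    return np.linalg.inv(p["world_to_cam"]),p
def cloud(n,d,state=None):
    M,p=c2w(n,state)
    v,u=np.mgrid[0:480,0:640]
    q=cv2.undistortPoints(np.stack([u,v],-1).reshape(-1,1,2).astype(float),p["K"],p["dist"]).reshape(480,640,2)
    P=np.stack([q[...,0]*d,-q[...,1]*d,-d],-1)
    return P@M[:3,:3].T+M[:3,3]
E
python3 - <<'E'
from h import *
from scipy.optimize import least_squares
s=arm.read_state()
T=[];B=[]
for n in("side","wrist","scene"):
    p=cv2.imread(f"pics/{n}0.png").astype(int);d=np.load(f"pics/{n}0.npy")
    W=cloud(n,d,s)
    hsv=cv2.cvtColor(p.astype(np.uint8),cv2.COLOR_BGR2HSV)
    br=(hsv[...,0]>18)&(hsv[...,0]<35)&(hsv[...,1]>120)&(hsv[...,2]>80)&(d>0)
    if n=="side": roi=(slice(160,310),slice(262,345))
    if n=="wrist": roi=(slice(120,440),slice(225,420))
    if n=="scene": roi=(slice(232,268),slice(262,412))
    m=np.zeros((480,640),bool);m[roi]=1
    dark=m&(p.max(2)<45)&(d>0)
    pts=W[dark];pts=pts[(pts[:,2]>30)&(pts[:,2]<270)]
    print(n,len(pts),pts.mean(0),'brass',br.sum(),[np.round(W[br&m].mean(0),1), np.argwhere(br&m).mean(0)] if (br&m).any() else None)
    T.append(pts)
def axes(yaw):
    h=np.array([np.cos(yaw),np.sin(yaw),0]);z=np.array([0,0,1.]);c=np.sqrt(.5)
    return c*h-c*z, c*h+c*z, np.array([-np.sin(yaw),np.cos(yaw),0])
def res(q,P):
    a,t,y=axes(q[2]);r=P-np.array([q[0],q[1],150])
    h=r@a;rho=np.linalg.norm(r-np.outer(h,a),axis=1)
    return np.hypot(rho-133,h)-17
for i in [[0],[1],[2],[0,1],[0,1,2]]:
    P=np.vstack([T[k][::max(1,len(T[k])//1500)] for k in i])
    f=least_squares(res,[640,0,0.],args=(P,),loss='soft_l1',f_scale=3,x_scale=[10,10,.1]); print(i,f.x,np.median(abs(f.fun)))
np.save('fit.npy',f.x)
E
```

```text
side 3345 [520.76094835  84.61637624 128.08510535] brass 11 [array([534.1, 149.9, 115.6]), array([229.        , 288.27272727])]
wrist 22848 [615.94418187 -12.96115976 246.06239619] brass 148 [array([536.3, 148.1, 113.4]), array([408.93382353, 415.125     ])]
scene 2403 [637.66603369  54.0665205  236.97235068] brass 0 None
[0] [ 5.32251460e+02  7.02702768e+01 -4.57264267e-01] 4.943632582233816
[1] [ 5.50182574e+02  6.60508487e+01 -3.06275981e-01] 0.3565413810550453
[2] [ 5.49625215e+02  6.75219985e+01 -2.92816886e-01] 0.6325279838876732
[0, 1] [ 5.50371019e+02  6.75252232e+01 -2.97518415e-01] 0.9699478549492859
[0, 1, 2] [ 5.49972999e+02  6.74856439e+01 -2.95603119e-01] 0.8721568960066755
```

>>> drive_tool(steps=[[0, 0, -0.03, 0, 0.04], [0, 0, -0.04, 0, 0], [0, 0, -0.04, 8.5, 0], [0, 0, 0, 8.5, 0], [0, 0, 0, 8.5, 0], [0, 0, 0, 8.5, 0], [0, 0, 0, 8.5, 0], [0, 0, 0, 8.5, 0], [0, 0, 0, 8.5, 0], [0, 0, 0, 8.5, 0], [0, 0, 0, 8.5, 0], [0, 0, 0, 8.5, 0], [0, 0, 0, 8.5, 0], [0, 0, 0, 8.5, 0], [0, 0, 0, 5, 0], [0, 0, 0, 0, 0], [0, 0, 0, 0, 0]])

```text
clock: 1.85
position: [624.9, 0.0, 341.0]
ee_rot: [0.147, 0.989, -0.0, -0.0]
contact_force: [-0.4, -0.5, 0.5]
gripper_width: -0.1
```

```bash
cat >> h.py <<'E'
F=np.load('fit.npy')
H=np.array([F[0],F[1],150.]);yw=F[2]
SX=np.array([np.cos(yw),np.sin(yw),0]);SY=np.array([-np.sin(yw),np.cos(yw),0]);UP=np.array([0,0,1.])
AX=(SX-UP)*2**-.5;TP=(SX+UP)*2**-.5
def rep(tgt=None):
    s=arm.read_state();p=s["position"]-H
    M=R.from_quat(s["ee_rot"]).as_matrix()
    print('t',s['clock'],'stand x,y,z',np.round([p@SX,p@SY,p[2]+150],1),'F',np.round(s['contact_force'],1),'w',s['gripper_width'])
    print('toolx.SX',M[:,0]@SX,'tooly.SY',M[:,1]@SY,'toolz',M[:,2])
    if tgt is not None:
        d=H+tgt[0]*SX+tgt[1]*SY+(tgt[2]-150)*UP-s["position"]
        print('need tool shift',np.round(M.T@d,1))
    return s
E
python3 - <<'E'
from h import *
s=rep([20.4,41,168.5])
p,d=arm.get_image("wrist");cv2.imwrite("pics/wrist1.png",p);np.save("pics/wrist1.npy",d)
E
```

```text
t 1.85 stand x,y,z [ 91.3 -42.7 341. ] F [-0.4 -0.5  0.5] w -0.07973330026849115
toolx.SX -0.9999994901376394 tooly.SY 0.9999996162066714 toolz [-5.95241804e-04 -5.92797702e-05 -9.99999821e-01]
need tool shift [ 70.7  83.8 172.5]
```

View pics/wrist1.png

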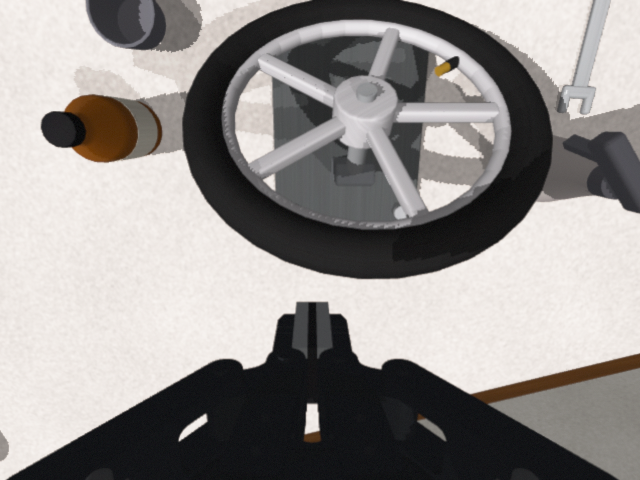

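The wrist view shows the wheel from above. The hub is at (365,105), the top-left spoke ends at (410,210), the left spoke is at (490,112) and the valve is at (447,67). This matches my measured -125° stem angle. Now I'll enter the gap between those two spokes.

>>> drive_tool(steps=[[0.02, 0.024, 0, 0, 0], [0.025, 0.03, 0, 0, 0], [0.0257, 0.0298, 0, 0, 0], [0, 0, 0.03, 0, 0], [0, 0, 0.03, 0, 0], [0, 0, 0.03, 0, 0], [0, 0, 0.025, 0, 0], [0, 0, 0, 0, 0], [0, 0, 0, 0, 0]])

```text
clock: 2.8
position: [582.3, 100.8, 226.9]
ee_rot: [0.147, 0.989, -0.0, 0.0]
contact_force: [0.2, 0.4, 0.9]
gripper_width: -0.3
```

Run:
```python
from h import *
s=rep([20.4,41,168.5])
p,d=arm.get_image("wrist");cv2.imwrite("pics/wrist2.png",p)
p,d=arm.get_image("side");cv2.imwrite("pics/side2.png",p[100:340,180:500].repeat(2,0).repeat(2,1))
```

```text
t 2.8 stand x,y,z [ 21.3  41.3 226.9] F [0.2 0.4 0.9] w -0.3004867067086191
toolx.SX -0.9999997567881741 tooly.SY 0.9999998882331819 toolz [ 5.20631025e-04 -6.26427130e-04 -9.99999668e-01]
need tool shift [ 0.9 -0.2 58.4]
```

View pics/wrist2.png

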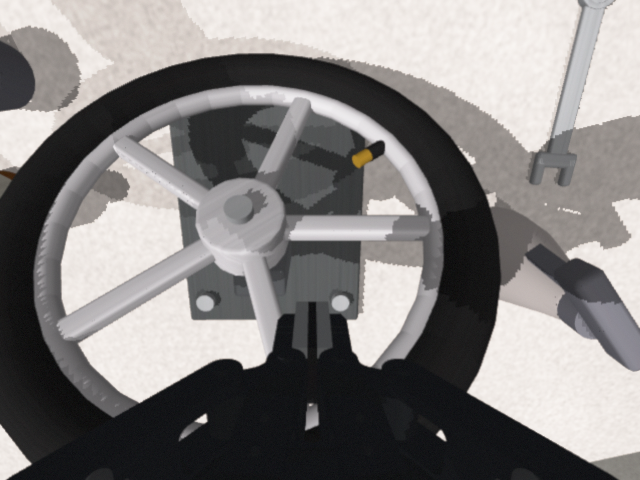

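View pics/side2.png

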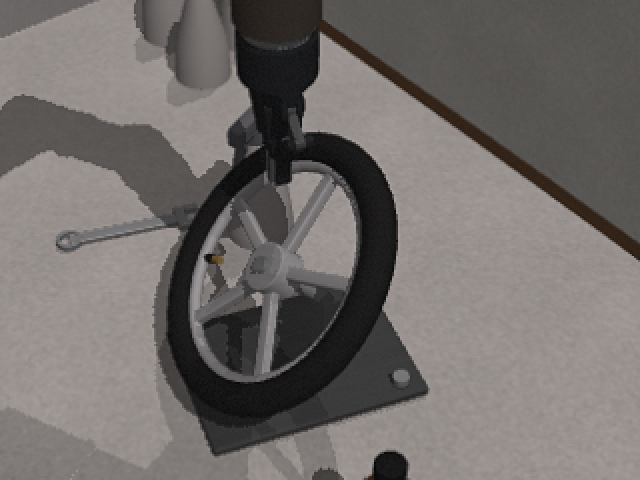

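The finger is aligned over the gap. The -17° spoke is at (262,300) and the left spoke at (350,228). Descending, shifted slightly left.

>>> drive_tool(steps=[[0, 0.003, 0.02, 0, 0], [0, 0, 0.02, 0, 0], [0, 0, 0.01, 0, 0], [0, 0, 0.008, 0, 0], [0, 0, 0, 0, 0], [0, 0, 0, 0, 0]])

```text
clock: 3.5
position: [583.4, 103.8, 169.3]
ee_rot: [0.148, 0.989, 0.0, 0.001]
contact_force: [0.2, -0.6, 0.0]
gripper_width: -0.2
```

Run:
```python
from h import *
s=rep([20.4,41,168.5])
p,d=arm.get_image("wrist");cv2.imwrite("pics/wrist3.png",p)
```

```text
t 3.5 stand x,y,z [ 21.4  44.5 169.3] F [ 0.2 -0.6  0. ] w -0.18004289697964962
toolx.SX -0.9999985033593441 tooly.SY 0.9999992812605627 toolz [ 1.66388047e-03  3.45799673e-04 -9.99998556e-01]
need tool shift [ 1.  -3.5  0.8]
```

View pics/wrist3.png

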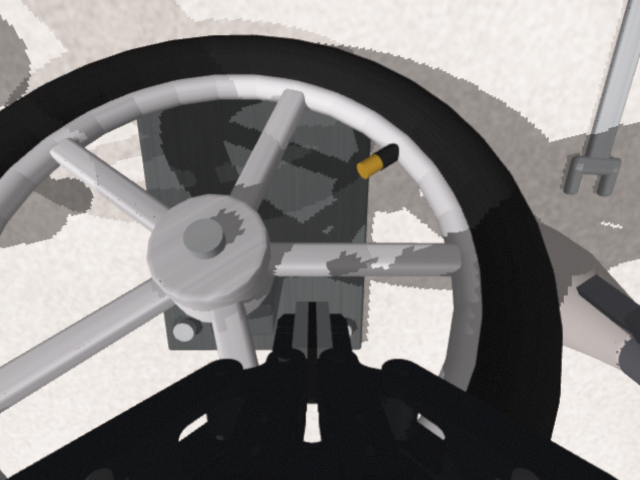

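The finger is in the gap with no contact. First part of the push, along the arc towards the wheel's right.

>>> drive_tool(steps=[[-0.0026, -0.0068, -0.0026, 0, 0], [-0.0027, -0.0067, -0.0027, 0, 0], [-0.0023, -0.0055, -0.0023, 0, 0], [-0.0023, -0.0055, -0.0023, 0, 0], [-0.0013, -0.006, -0.0013, 0, 0], [-0.0012, -0.006, -0.0012, 0, 0], [-0.0007, -0.004, -0.0007, 0, 0], [0, -0.004, 0, 0, 0], [0, -0.004, 0, 0, 0], [0.0007, -0.004, 0.0007, 0, 0], [0, 0, 0, 0, 0]])

```text
clock: 4.65
position: [578.8, 48.8, 180.9]
ee_rot: [0.148, 0.989, -0.001, -0.0]
contact_force: [-0.8, 0.7, -0.2]
gripper_width: 0.1
```

Run:
```python
from h import *
s=rep([34,-8,182])
p,d=arm.get_image("wrist");cv2.imwrite("pics/wrist4.png",p)
```

```text
t 4.65 stand x,y,z [ 33.   -9.5 180.9] F [-0.8  0.7 -0.2] w 0.052649919465676584
toolx.SX -0.9999991423225735 tooly.SY 0.9999978553173994 toolz [-8.12161296e-04 -1.46857703e-03 -9.99998592e-01]
need tool shift [-1.   1.5 -1.1]
```

View pics/wrist4.png

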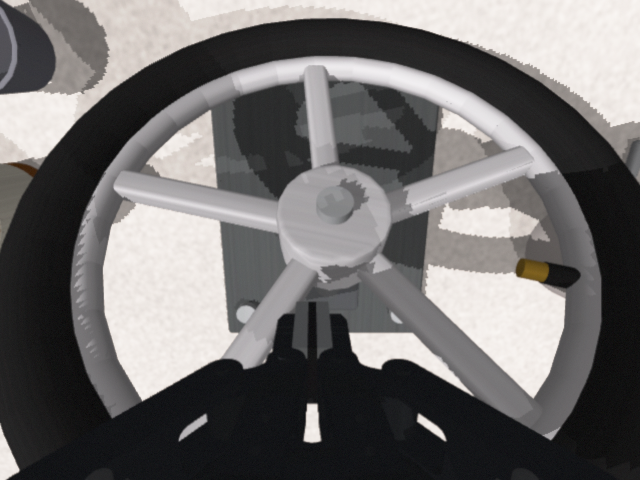

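The wheel turned as planned, with the valve now at (545,270). Continuing the arc.

>>> drive_tool(steps=[[0.0012, -0.007, 0.0012, 0, 0], [0.0025, -0.0075, 0.0025, 0, 0], [0.0032, -0.007, 0.0032, 0, 0], [0.0035, -0.005, 0.0035, 0, 0], [0.0035, -0.004, 0.0035, 0, 0], [0, 0, 0, 0, 0]])

```text
clock: 5.3
position: [557.0, 24.1, 167.1]
ee_rot: [0.148, 0.989, -0.0, 0.0]
contact_force: [1.1, -0.5, -0.6]
gripper_width: 0.1
```

```bash
cat >> h.py <<'E'
def ang(n,name,roi=None):
    s=arm.read_state();p,d=arm.get_image(n);cv2.imwrite(f"pics/{name}.png",p)
    M,c=c2w(n,s)
    hsv=cv2.cvtColor(p,cv2.COLOR_BGR2HSV)
    br=((hsv[...,0]>18)&(hsv[...,0]<35)&(hsv[...,1]>120)&(hsv[...,2]>70)).astype(np.uint8)
    if roi: k=np.zeros_like(br);k[roi]=1;br*=k
    k,l,st,ce=cv2.connectedComponentsWithStats(br)
    for i in range(1,k):
        if st[i,4]<5: continue
        q=cv2.undistortPoints(ce[i].reshape(1,1,2),c["K"],c["dist"]).ravel()
        r=M[:3,:3]@np.array([q[0],-q[1],-1]);o=M[:3,3]-H
        for a0 in(0,-3):   # mid plane / cap front surface
            P=o+r*((a0-o@AX)/(r@AX))
            print(n,'px',ce[i].round(1),'area',st[i,4],'r',round(np.hypot(P@TP,P@SY),1),'angle deg',round(np.degrees(np.arctan2(-(P@SY),P@TP)),1))
E
python3 - <<'E'
from h import *
s=rep([20,-40,167])
ang("wrist","wrist5");ang("side","side5",(slice(160,310),slice(262,385)))
E
```

```text
t 5.3 stand x,y,z [ 19.3 -39.5 167.1] F [ 1.1 -0.5 -0.6] w 0.11706406870596259
toolx.SX -0.9999994432501853 tooly.SY 0.999999128382686 toolz [ 1.55744145e-04 -9.95943445e-04 -9.99999492e-01]
need tool shift [-0.7 -0.5  0.1]
wrist px [562.5 444.1] area 68 r 89.5 angle deg -35.3
wrist px [562.5 444.1] area 68 r 88.5 angle deg -34.3
```

View pics/wrist5.png

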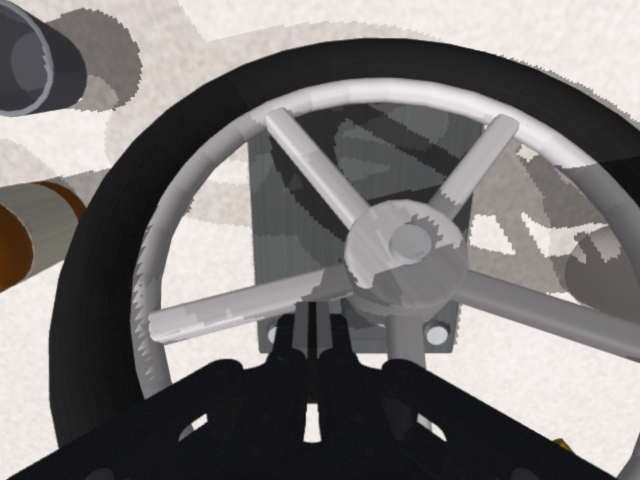

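Stem is now at about -35°. I'll lift, move to the gap below the left spoke (now at about -71°), and finish by pushing that spoke upward.

>>> drive_tool(steps=[[0, 0, -0.02, 0, 0], [0, 0, -0.02, 0, 0], [0, 0, -0.02, 0, 0], [0.01, 0.03, 0, 0, 0], [0.01, 0.034, 0, 0, 0], [0.012, 0.034, 0, 0, 0], [0, 0, 0.02, 0, 0], [0, 0, 0.02, 0, 0], [0, 0, 0, 0, 0], [0, 0, 0, 0, 0]])

```text
clock: 6.4
position: [555.0, 127.2, 186.8]
ee_rot: [0.148, 0.989, -0.001, -0.001]
contact_force: [-0.1, -0.2, 0.4]
gripper_width: 0.1
```

Run:
```python
from h import *
s=rep([-12.7,59,135.3])
ang("wrist","wrist6");ang("side","side6",(slice(160,310),slice(262,385)))
```

```text
t 6.4 stand x,y,z [-12.6  58.6 186.8] F [-0.1 -0.2  0.4] w 0.07560999600545391
toolx.SX -0.9999991585602643 tooly.SY 0.9999975649092538 toolz [-0.00130325 -0.0016349  -0.99999781]
need tool shift [ 0.   0.5 51.5]
side px [333.7 192.6] area 13 r 93.3 angle deg -34.3
side px [333.7 192.6] area 13 r 92.5 angle deg -32.2
```

View pics/wrist6.png

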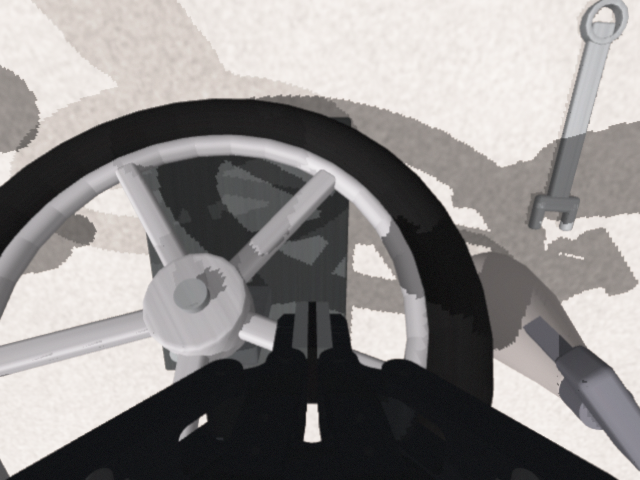

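View pics/side6.png

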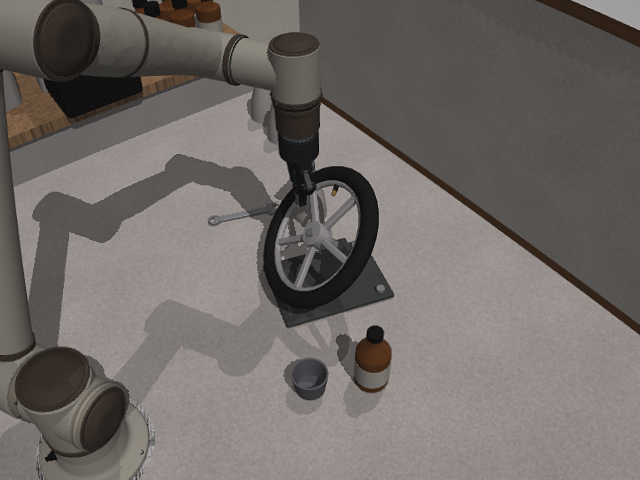

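Run:
```python
from h import *
s=arm.read_state();p,d=arm.get_image("wrist");W=cloud("wrist",d,s)-H
for u,v in((540,332),(528,322),(560,350),(600,370),(228,372),(402,372),(330,330),(475,400),(560,440)):
    P=W[v,u];print(u,v,p[v,u],np.round([P@SX,P@SY,P[2]+150]))
```

```text
540 332 [99 91 93] [ 25. 193. 137.]
528 322 [101  94  96] [ 24. 192. 126.]
560 350 [58 55 54] [ 29. 197. 149.]
600 370 [121 114 114] [ 18. 193. 182.]
228 372 [21 20 19] [-24.  34. 241.]
402 372 [22 22 20] [-25.  84. 241.]
330 330 [65 62 62] [-23.  65. 216.]
475 400 [20 19 18] [-24. 100. 252.]
560 440 [234 238 242] [241. 334.   2.]
```

The spray bottle is at stand y of about 192 mm, clear of the gripper's wings (about 100 mm). Descending.

>>> drive_tool(steps=[[0, 0, 0.02, 0, 0], [0, 0, 0.02, 0, 0], [0, 0, 0.011, 0, 0], [0, 0, 0, 0, 0], [0, 0, 0, 0, 0]])

```text
clock: 7.05
position: [555.8, 127.9, 136.7]
ee_rot: [0.148, 0.989, 0.0, 0.001]
contact_force: [0.3, 0.5, 0.1]
gripper_width: 0.3
```

Run:
```python
from h import *
s=rep([7,60,155])
ang("wrist","wrist7");ang("side","side7",(slice(160,310),slice(262,385)))
```

```text
t 7.05 stand x,y,z [-12.   59.5 136.7] F [0.3 0.5 0.1] w 0.27641939333745763
toolx.SX -0.9999987610350098 tooly.SY 0.9999994158083595 toolz [ 1.37825084e-03  1.59572422e-04 -9.99999037e-01]
need tool shift [-19.1   0.5 -18.3]
side px [333.8 192.4] area 10 r 93.8 angle deg -34.3
side px [333.8 192.4] area 10 r 93.0 angle deg -32.2
```

View pics/wrist7.png

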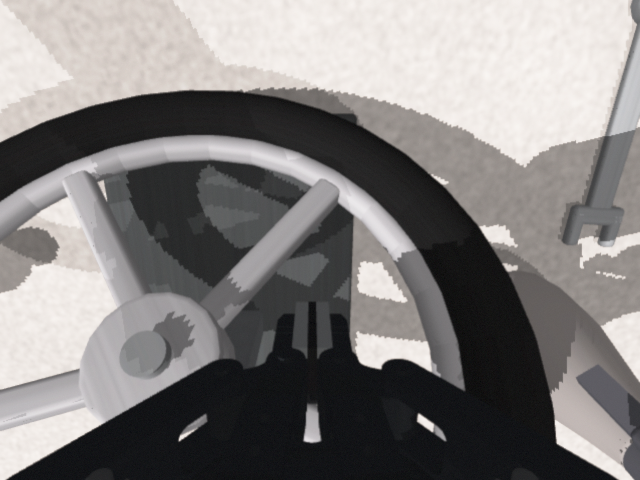

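>>> drive_tool(steps=[[-0.004, 0, -0.004, 0, 0], [-0.004, 0, -0.004, 0, 0], [-0.004, 0, -0.004, 0, 0], [-0.004, 0, -0.004, 0, 0], [-0.004, -0.001, -0.004, 0, 0], [-0.004, -0.001, -0.004, 0, 0], [0, 0, 0, 0, 0]])

```text
clock: 7.85
position: [578.4, 118.7, 160.6]
ee_rot: [0.148, 0.989, 0.0, 0.001]
contact_force: [-1.1, -0.2, -0.3]
gripper_width: 0.1
```

Run:
```python
from h import *
s=rep([20,55,168])
ang("wrist","wrist8");ang("side","side8",(slice(160,310),slice(262,385)))
```

```text
t 7.85 stand x,y,z [ 12.2  57.3 160.6] F [-1.1 -0.2 -0.3] w 0.13414861778338413
toolx.SX -0.9999980868354499 tooly.SY 0.9999990757839461 toolz [ 1.63969267e-03  1.30227261e-04 -9.99998647e-01]
need tool shift [-7.8 -2.3 -7.4]
side px [343.9 198.4] area 13 r 91.7 angle deg -12.1
side px [343.9 198.4] area 13 r 92.2 angle deg -10.0
```

View pics/wrist8.png

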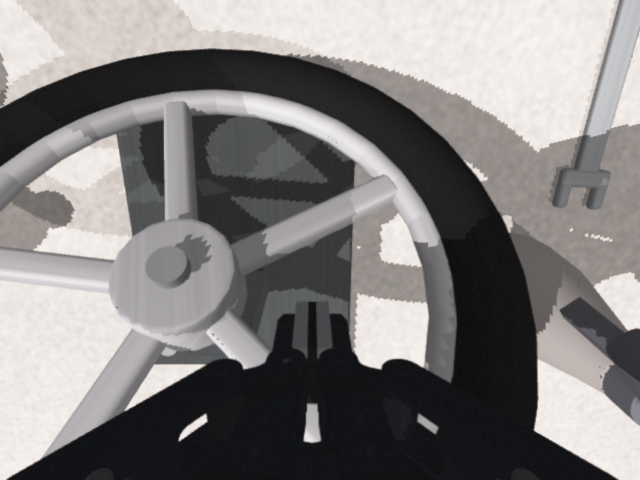

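View pics/side8.png

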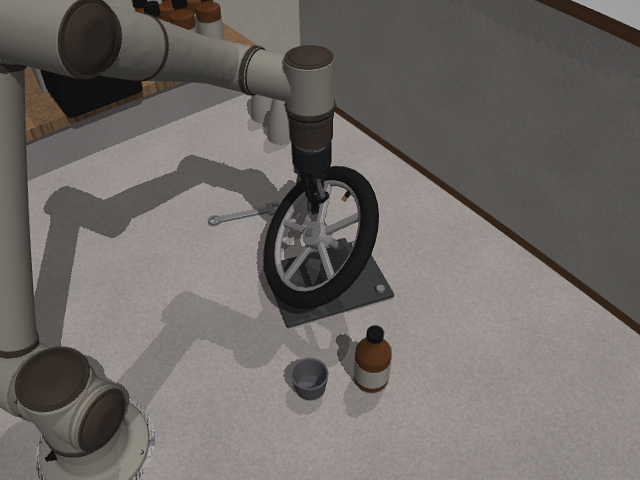

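Stem is at about -12°. One more push of about 10 mm along the spoke's normal.

>>> drive_tool(steps=[[-0.0018, -0.0024, -0.0018, 0, 0], [-0.0018, -0.0024, -0.0018, 0, 0], [-0.0017, -0.0022, -0.0017, 0, 0], [0, 0, 0, 0, 0], [0, 0, 0, 0, 0]])

```text
clock: 8.45
position: [581.0, 110.2, 165.6]
ee_rot: [0.148, 0.989, -0.0, 0.001]
contact_force: [-0.4, 0.7, 0.4]
gripper_width: 0.0
```

Run:
```python
from h import *
s=rep()
ang("wrist","wrist9");ang("side","side9",(slice(160,310),slice(262,385)))
```

```text
t 8.45 stand x,y,z [ 17.2  49.9 165.6] F [-0.4  0.7  0.4] w 0.04018013383532629
toolx.SX -0.9999986792233675 tooly.SY 0.9999993226158697 toolz [ 1.05107580e-03 -4.74834130e-04 -9.99999335e-01]
side px [347.8 203.2] area 12 r 91.6 angle deg -1.1
side px [347.8 203.2] area 12 r 92.7 angle deg 0.8
```

>>> drive_tool(steps=[[0.0015, 0.002, 0.0015, 0, 0], [0, 0, -0.02, 0, 0], [0, 0, -0.03, 0, 0], [0, 0, -0.03, 0, 0], [0, 0, -0.04, 0, 0], [0.03, -0.02, -0.03, 0, 0], [0.03, -0.03, 0, 0, 0], [0, 0, 0, 0, 0], [0, 0, 0, 0, 0]])

```text
clock: 9.45
position: [506.9, 82.2, 314.1]
ee_rot: [0.148, 0.989, 0.0, 0.0]
contact_force: [0.3, -0.4, 0.2]
gripper_width: 0.1
```

Run:
```python
from h import *
s=rep()
ang("wrist","wrist10");ang("side","side10",(slice(160,310),slice(262,385)))
d=arm.get_image("wrist")[1]
from scipy.optimize import least_squares
# direct check of the stem from depth
p=cv2.imread("pics/wrist10.png");hsv=cv2.cvtColor(p,cv2.COLOR_BGR2HSV)
br=(hsv[...,0]>18)&(hsv[...,0]<35)&(hsv[...,1]>120)&(hsv[...,2]>70)
W=cloud("wrist",d,s)-H
P=np.median(W[br],0) if br.any() else None
if P is not None: print(P@SX,P@SY,P[2]+150)
```

```text
t 9.45 stand x,y,z [-45.5   1.5 314.1] F [ 0.3 -0.4  0.2] w 0.1276914930843391
toolx.SX -0.9999988351732687 tooly.SY 0.9999990741880469 toolz [ 9.00360359e-04  1.69626184e-04 -9.99999580e-01]
side px [347.8 203.1] area 9 r 91.5 angle deg -1.2
side px [347.8 203.1] area 9 r 92.7 angle deg 0.7
```

View pics/wrist10.png

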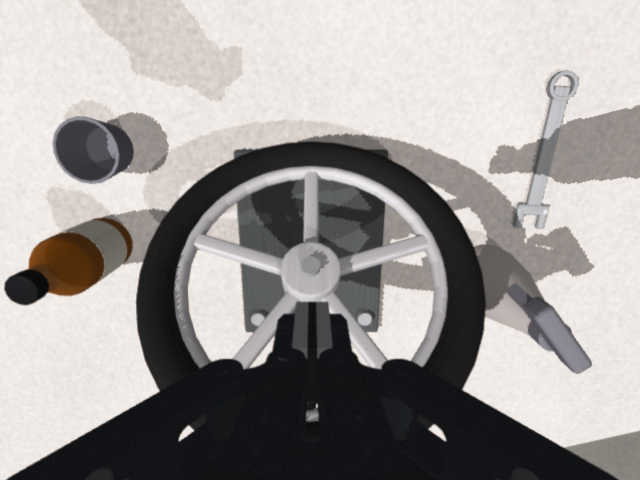

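The wrist view shows the spoke opposite the stem running straight, from (311,262) at the hub to (311,178). The side spokes are level with each other at (200,242) and (425,242). This agrees with the side camera's -1°, so I'm handing in.

```bash
python3 -c "
from bench import arm
print(arm.job_done())"
```

```text
the job is handed in; nothing more can be done
None
```

The valve stem is now at the top of the wheel, and I handed the job in at about 9.5 s of robot time. It started about 125° to the left of the top (seen from the robot). I turned it with closed fingertips in two pushes:
- **First push:** about 90°, on the spoke just left of the top.
- **Second push:** about 35°, upwards on the spoke just left of the stem.

After each push I lifted the fingers straight up and clear of the wheel.

**Stem position:** the side camera put the stem between -1.2° and +0.7° of the top, depending on whether I used the wheel's mid-plane or the cap's front surface. The limit is about 7°. In the last wrist picture the opposite spoke lay straight in line and the side spokes were symmetric. The valve itself was hidden behind the fingers there, so that check was indirect.

**Standing still and untouched:** the side camera gave the same stem angle before and after I lifted away, so the wheel stayed where I left it. The gripper was about 150 mm above the wheel with only noise on the force reading. I measured forces only between moves and saw about 1.5 N at most. The bottles, cup and wrench looked undisturbed in the last picture, but I did not measure their positions.

**Disagreement:** the side camera alone gave a poor fit for the wheel's position, with about 5 mm residual. The wrist and scene cameras agreed to within about 1.5 mm, and I used the fit from all three together, which stayed close to those two.

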